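# Weigh the red salami on the sprung hook and print its label

### The arm

A 7-joint arm with a two-finger parallel gripper is mounted at the origin on the work surface. World frame = base frame: x ahead of the robot, y to its left, z up, the work surface at z = 0. Lengths are in m, angles in rad, forces in N, time in s.
With the tool pointing down it reaches from about 0.4 to 0.875 m from the base axis. Payload 19.3 kg.
Tool frame: the origin (TCP) lies at the very end of the fingers, on their centre line; the grasp point (between the pads) lies pinch_z behind it (pinch_z is the distance from the TCP to the grasp point, in m); z points along the fingers, y is the line along which they close (so a half turn about z gives the same grasp; the last joint's range is limited). The gripper opens to 85 mm and grips with 20 to 120 N. Pads are 22 mm wide; open, the fingers measure 114 mm over their backs; the gripper's body (76 mm by 85 mm) begins 54 mm behind the grasp point. The pads swing forward as they close: fully open they stand 13 mm farther back than shut.
Start: joints at [1.092, 0.521, -0.036, 1.599, 0.021, 1.021, -0.113], TCP at [0.248, -0.574, 0.195] pointing down, gripper open.
Joint ranges: [-2.91, 2.91], [-0.3, 2.13], [-1.5, 1.42], [0.17, 2.43], [-1.26, 4.41], [0.16, 1.93], [-2.52, 2.52]. Speed limits (rad/s): [1.89, 1.89, 2.39, 2.39, 3.01, 3.01, 3.01].

### API

Orientations are given as a unit quaternion [x, y, z, w].
In Python, from plant import * gives the robot as it stands. The module is installed in compiled form; this text tells all that it offers.
- The arm moves only by the tool step_arm, never from a script. Its argument "commands" is a list of rows, each an object of numbers: "dx", "dy", "dz": the shift along the tool's x, y, z in cm; "roll": the turn about the tool's z in degrees. In form: [{"dx": .., "dy": .., "dz": .., "roll": ..}, ...]. A call has exactly 8 rows; each row is the pose to reach, as a shift and turn from the pose commanded when the call began, along the tool's axes at that moment; what a row does not reach only later rows make up. A row lasts 1/10 s, in which the tool goes at most 50 mm and 8.59 degrees, less where a joint would pass 70% of its speed; a pose out of reach is approached as far as the arm can. A call with a gripper value outside its range is refused whole. "claw" is the opening, from 0 (shut) to 1 (fully open), set as the call begins (left out, the last holds). The fingers move at their own pace and stop on an object; "force" is the grip in N (left out, the last holds). Time passes only in rows, so rows that repeat a pose let the fingers close, or fill a call up. It gives the time, the measured TCP pose, the force, the opening and the grip force at its end, in the units of the state.
- sense(): the state, without advancing time (a new reading comes with each control period).
- capture(name): name is "side" or "top"; returns the picture (420x560x3 uint8, red, green, blue); there is no depth.
- calibration(name): a dict with "mtx" (3x3 intrinsics, pixels), "k1" (the pictures are not rectified: a ray, as slopes to the right and down, at radius r is drawn at 1 + k1 r^2 times it, then the intrinsics apply), "R" (3x3) and "t" (3): a world point X has camera coordinates R X + t. Camera axes: x right, y down, z forward; pixel columns grow to the right and rows downward; lengths in m; the calibration is good to about 2 mm. A picture is of the moment at which its call begins. calibration takes no time and is no camera call.
- hand_in(): hands the job in; it is judged then, once.
The state is a dict: "time": time; "joint_pos": joint angles; "qd": joint speeds; "joint_torque": joint torques, N m; "tcp_pos": TCP position; "orientation": TCP orientation; "ft_force": force on the tool from outside, world axes, zero at the start; "wrist_torque": the same for the moment, N m; "opening": opening from 0.0 (shut) to 1.0 (fully open); "grip_force": force on a finger pad.
Only numpy, scipy, OpenCV 4.12 (cv2) and the standard library are available. Lean on these libraries where they do the work, as an engineer would, in place of code of your own. Each camera call takes 0.05 s, during which the arm holds its last target. There are 200 camera calls.

### The job

Pick up the cradle with the red salami by its black tab and hang it on the hook of the spring scale, lowering it gently so that the sprung hook takes up the load without a jerk, then let go. Wait until the hook has stopped bobbing and the cradle has stopped swinging, and only then press the green button on the label printer fully down. Leave the cradle hanging still on the hook, and do not disturb the green salami's cradle, the yellow cheese or the price tag.

Things in the scene. Friction and masses are not known exactly. Their poses are not given: they have to be found in the camera images.
- red_cradle: Loose steel cradle, 0.45 to 0.78 kg, a red salami (50 mm thick, 150 mm long, white bands) clamped in it along its y axis. Origin: centre of the underside; z up; starts upright, x within 0.35 rad of world x. Tray 70 (x) by 164 mm (y), salami top 54 mm up. Two 8 mm bars rise from the ends (y = +-80, 40 mm up) to a peak over the middle (135 mm up): an open triangle seen along x.
- red_eye (a point): The inside of the red cradle's peak, 126 mm above its underside: this point rests on the hook's seat when the cradle hangs. The hook enters the open triangle below it along the cradle's x axis, from either side. Axes as the cradle's.
- red_tab (a point): Middle of the black upright grip tab that stands on the red cradle's peak: 16 mm (x) by 26 mm (y), from 136 to 186 mm above the underside; this point is 166 mm above the underside, 40 mm above red_eye.
- green_cradle: An identical loose cradle holding a green salami; not to be weighed, leave it. Origin: centre of the underside.
- scale: Fixed white spring scale, grey foot. Origin on the counter straight below the hook's seat; the hook's open end points along its own -x, towards the robot within 0.35 rad. Foot 14 mm thick, x -65 to +175, y +-85 mm. Column behind the hook: x 112 to 148 mm, 56 mm wide, 270 mm high. A blue collar on it carries the hook (front face x 104 mm, 218 mm up). Nothing stands above the hook.
- hook_seat (a point): Top of the hook's bar at its low seat, where the load hangs: 205 mm up unloaded, moves with the hook. 10 mm round bar along the scale's x: flat 8 mm either side of the seat; behind, it rises 18 mm (by x = +35 mm), then is level to the collar; in front it rises to the open tip at x = -26 mm, 24 mm above this point. Bring the load over the tip from the front (moving along +x), then lower it.
- weigh_hook (a joint): Dip of the sprung hook, m: 0 unloaded, stop at 0.055, growing downward. Spring 280 N/m with a small preload: the red cradle dips it 13 to 25 mm at rest (19 typical). Lightly damped: it bobs 2 to 3 s if let go away from its balance point. Letting go before the spring carries most of the load jerks it down; lower the held load with the dipping hook first.
- print (a joint): Travel of the printer's green push button, m: 0 up, 0.006 fully down; it springs back; fully down takes about 4 N.
- print_top (a point): Centre of the top of the green button (40 mm diameter, in a black housing on a grey printer 130 x 130 x 60 mm). Pressed straight down.
- printer: The fixed grey label printer, 130 x 130 mm, 60 mm high. Origin: centre of the underside.
- cheese: Loose yellow round cheese, 110 mm diameter, 45 mm high; a bystander. Origin: centre of the underside.
- tag: Loose blank price tag upright on a black foot, 70 mm wide, 84 mm high; a bystander at the back. Origin: centre of the underside.
There are look-alikes about, which are no part of the job. Leave any blue look-alike of the red_cradle alone. Leave any blue look-alike of the printer alone.

How it is judged:
By the outcome, as a careful person would: the job done as asked, in the order asked, and still so for the second after the job is handed in, with the robot touching nothing.
It also fails if it takes over 64 s, if anything falls off the work surface, if the arm or the gripper's body presses on something with over 40 N, if the wrist force passes 120 N, or if a joint passes its speed limit or range.

## Working session

There is one attempt and no reset: what is moved stays moved. The work goes in short steps, Python scripts to look and compute and a tool call to move; the robot and the scene stay as the last step left them, time stands still between calls to the robot, and variables do not carry over. Pictures are saved under pics/ and viewed, at most 10 in all, crops included, and the job is handed in when it is done.

Besides the shell and the picture viewer there is one more tool, called after "Request:" by a JSON object that holds its "method" and its "body", one argument or row to a line. step_arm: Moves the arm, as the interface text tells. Its arguments: {"type":"object","properties":{"commands":{"type":"array","items":{"type":"object","properties":{"dx":{"type":"number"},"dy":{"type":"number"},"dz":{"type":"number"},"roll":{"type":"number"}}}},"claw":{"type":"number"},"force":{"type":"number"}},"required":["commands"]}

```bash
mkdir -p pics; cat > h.py <<'E'
import numpy as np, cv2
from plant import *
def save(name,f):
    im=capture(name); cv2.imwrite('pics/'+f,im[:,:,::-1]); return im
def ray(name,u,v):
    c=calibration(name); K=np.array(c['mtx'])
    d=np.array([(u-K[0,2])/K[0,0],(v-K[1,2])/K[1,1]]); p=d.copy()
    for _ in range(20): p=d/(1+c['k1']*(p@p))
    R=np.array(c['R']);t=np.array(c['t'])
    w=R.T@np.array([p[0],p[1],1]); return -R.T@t, w/np.linalg.norm(w)
def onz(name,u,v,z):
    o,d=ray(name,u,v); return o+d*(z-o[2])/d[2]
def two(a,b):
    (o1,d1),(o2,d2)=ray('side',*a),ray('top',*b)
    s=np.linalg.lstsq(np.c_[d1,-d2],o2-o1,rcond=None)[0]
    p,q=o1+s[0]*d1,o2+s[1]*d2; return (p+q)/2,np.linalg.norm(p-q)
def pix(name,X):
    c=calibration(name);p=np.array(c['R'])@np.array(X)+np.array(c['t']);p=p[:2]/p[2]
    p=p*(1+c['k1']*(p@p));K=np.array(c['mtx']);return np.array([K[0,0]*p[0]+K[0,2],K[1,1]*p[1]+K[1,2]])
E
python3 - <<'E'
from h import *
a=save('side','s0.png');b=save('top','t0.png')
print(sense())
for n in('side','top'):
    o,d=ray(n,280,210);print(n,o.round(3),d.round(3))
import plant;print([x for x in dir(plant) if x[0]!='_'])
E
```

```text
{'time': 0.1, 'joint_pos': array([ 1.0918248 ,  0.52193756, -0.03635003,  1.59992555,  0.0211765 ,
        1.02110826, -0.1128066 ]), 'qd': array([-0.00056732, -0.001331  , -0.00142789, -0.0003788 ,  0.00115911,
        0.00065669, -0.00055526]), 'joint_torque': array([ 5.41326008e-03, -9.28499866e+01,  1.98525891e+00, -3.70535553e+01,
        1.82503508e-02,  5.32101374e-03,  5.42877990e-05]), 'tcp_pos': array([ 0.24828232, -0.57321041,  0.19480266]), 'orientation': array([ 9.79186805e-01,  2.02960472e-01, -1.19541589e-04, -4.82986238e-04]), 'ft_force': array([0.3867749 , 0.41860155, 0.46578867]), 'wrist_torque': array([ 0.03915609, -0.00905048,  0.0149505 ]), 'grip_force': 0.0, 'opening': 0.9999515413962698}
side [0.145 0.629 0.958] [ 0.271 -0.637 -0.722]
top [ 0.174 -0.133  1.535] [ 0.192  0.005 -0.981]
['Unreachable', 'calibration', 'capture', 'hand_in', 'pinch_z', 'sense']
```

View pics/s0.png

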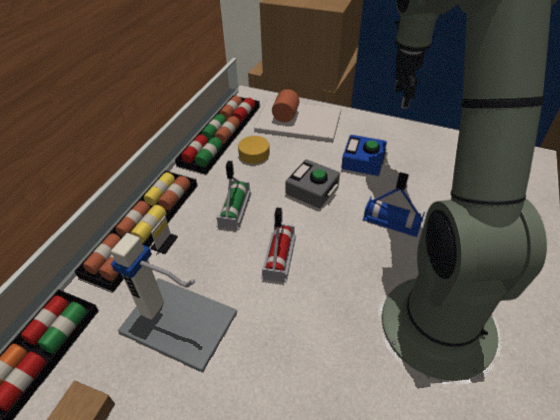

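View pics/t0.png

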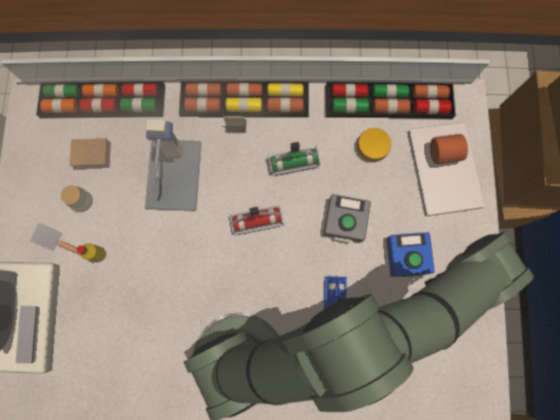

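Side view: red cradle (280,250), tab (279,217). Hook tip is near (192,284), scale column (140,280), grey printer's button (319,175). In the top view these are red cradle (256,220), hook (157,165–195) and button (347,222).
Look-alikes for the cradle are the green one (side 234,200), the blue one (395,215), the tray salamis and the board salami (285,105). For the printer it is the blue one (365,150). I choose the red one with the black tab and the grey printer, and check them in a close crop.

```bash
python3 - <<'E'
from h import *
a=cv2.imread('pics/s0.png');b=cv2.imread('pics/t0.png')
cr=lambda im,u,v,w,h:cv2.resize(im[v:v+h,u:u+w],(400,300),interpolation=cv2.INTER_CUBIC)
cv2.imwrite('pics/c0.png',np.vstack([np.hstack([cr(a,240,200,80,60+20)if 0 else cr(a,226,200,108,81),cr(b,220,190,80,60)]),np.hstack([cr(a,105,230,140,105),cr(b,130,110,120,90)])]))
# masks
def cen(im,lo,hi,box):
    u,v,w,h=box;H=cv2.cvtColor(im,cv2.COLOR_BGR2HSV)[v:v+h,u:u+w]
    m=cv2.inRange(H,lo,hi);n,l,s,c=cv2.connectedComponentsWithStats(m);i=1+np.argmax(s[1:,4]);return c[i]+[u,v],s[i,4]
g=((45,100,30),(85,255,255))
gs=cen(a,*g,(300,160,40,30));gt=cen(b,*g,(330,205,35,35));print('btn',gs,gt,two(gs[0],gt[0]))
k=((0,0,0),(179,255,45))
ks=cen(a,*k,(268,205,25,30));kt=cen(b,*k,(245,204,18,14));print('tab',ks,kt,two(ks[0],kt[0]))
H=cv2.cvtColor(b,cv2.COLOR_BGR2HSV)[195:245,220:300]
m=cv2.inRange(H,(0,150,70),(8,255,255))|cv2.inRange(H,(172,150,70),(179,255,255))
p=np.argwhere(m)[:,::-1]+[220,195]
P=np.array([onz('top',*q,.045)[:2] for q in p]);c=P.mean(0);w,v=np.linalg.eigh(np.cov((P-c).T));print('red',c,v[:,1],np.sqrt(w))
E
```

```text
btn (array([318.42990654, 174.22429907]), np.int32(107)) (array([347.45132743, 221.47787611]), np.int32(113)) (array([ 0.4247913 , -0.33595957,  0.07533205]), np.float64(0.00046048290790515466))Traceback (most recent call last):
  File "<stdin>", line 12, in <module>
  File "<stdin>", line 8, in cen
    return _wrapfunc(a, 'argmax', axis=axis, out=out, **kwds)
    return bound(*args, **kwds)
ValueError: attempt to get argmax of an empty sequence
```

View pics/c0.png

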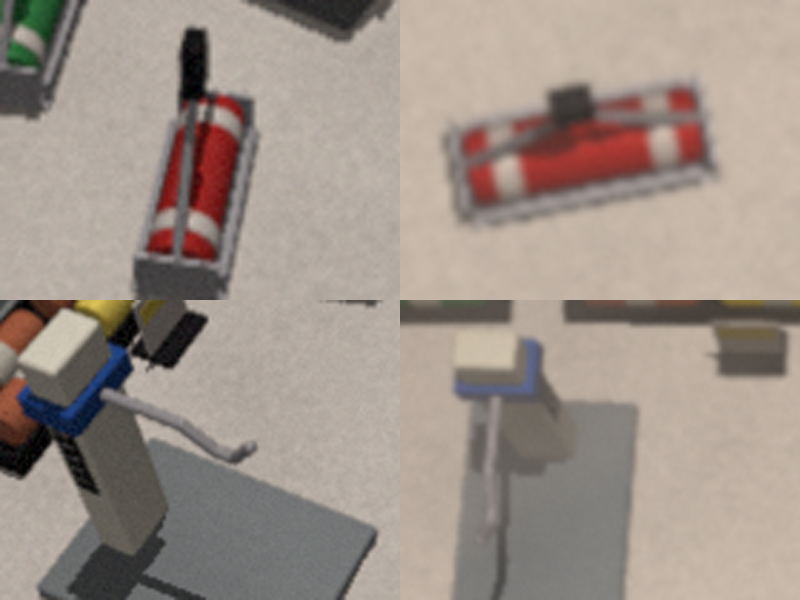

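```bash
python3 - <<'E'
from h import *
a=cv2.imread('pics/s0.png');b=cv2.imread('pics/t0.png')
def blob(im,th,box):
    u,v,w,h=box;m=(im[v:v+h,u:u+w].max(2)<th).astype(np.uint8);n,l,s,c=cv2.connectedComponentsWithStats(m)
    i=1+np.argmax(s[1:,4]);return c[i]+[u,v],s[i]
ks=blob(a,60,(268,205,25,30));kt=blob(b,80,(245,204,18,14));print('tab',ks,kt,two(ks[0],kt[0]))
print('tabtop-plane .186/.166', onz('top',*kt[0],.176),onz('side',*ks[0],.161))
H=cv2.cvtColor(b,cv2.COLOR_BGR2HSV)[195:245,220:300]
m=cv2.inRange(H,(0,130,60),(9,255,255))|cv2.inRange(H,(170,130,60),(179,255,255))
p=np.argwhere(m)[:,::-1]+[220,195]
P=np.array([onz('top',*q,.045)[:2] for q in p]);c=P.mean(0);w,v=np.linalg.eigh(np.cov((P-c).T));print('red',c,v[:,1],np.sqrt(w))
# tray ends from top crop (tray rim corners at z~.04?)
print('tip',two((192.5,281.5),(156,180.5)))
print('bar z=.218', onz('top',130+495*.3-120,110+100*.3,.218),onz('top',156,180.5,.224))
# foot: grey mask
H=cv2.cvtColor(b,cv2.COLOR_BGR2HSV)
print(b[185,175],b[185,230],H[185,175],H[185,230])
m=((b[:,:,0].astype(int)-b[:,:,2]>-3)&(b.max(2)>60)&(b.max(2)<150)).astype(np.uint8);m[:135]=0;m[216:]=0;m[:,:140]=0;m[:,210:]=0
m=cv2.morphologyEx(m,cv2.MORPH_OPEN,np.ones((3,3)));n,l,s,c=cv2.connectedComponentsWithStats(m);i=1+np.argmax(s[1:,4]);print(s[i])
l=(l==i)
def fit(pts): 
    Q=np.array([onz('top',*q,.014)[:2] for q in pts]);vx,vy,x,y=cv2.fitLine(Q.astype(np.float32),cv2.DIST_HUBER,0,.001,.001).ravel();return np.array([vx,vy]),np.array([x,y])
rows=range(150,204);cols=range(152,192)
R=fit([(np.where(l[r])[0].max()+.5,r) for r in rows]);L=fit([(np.where(l[r])[0].min()-.5,r) for r in range(185,206)]);B=fit([(k,np.where(l[:,k])[0].max()+.5) for k in cols])
for n,f in zip('RLB',(R,L,B)):print(n,f,np.degrees(np.arctan2(*f[0][::-1])))
I=lambda f,g:f[1]+f[0]*np.linalg.solve(np.c_[f[0],-g[0]],g[1]-f[1])[0]
print('corners',I(R,B),I(L,B)); print(pinch_z)
E
```

```text
tab (array([277.90082645, 217.47933884]), array([  7,   3,   8,  20, 121], dtype=int32)) (array([253.75      , 211.33333333]), array([ 5,  4,  9,  8, 48], dtype=int32)) (array([ 0.43944162, -0.04946508,  0.16017507]), np.float64(0.0013688512707071558))
tabtop-plane .186/.166 [ 0.43570529 -0.05056287  0.176     ] [ 0.43984546 -0.04875083  0.161     ]
red [ 0.43212313 -0.05197764] [-0.20664176  0.97841667] [0.01074184 0.03797756]
tip (array([0.51576936, 0.22969883, 0.21532687]), np.float64(0.002098875236703161))
bar z=.218 [0.63840809 0.22954305 0.218     ] [0.51455643 0.22768062 0.224     ]
[122 124 125] [168 183 198] [ 20   6 125] [ 15  39 198]
[146 135  26   5 117]Traceback (most recent call last):
  File "<stdin>", line 24, in <module>
    return umr_maximum(a, axis, None, out, keepdims, initial, where)
ValueError: zero-size array to reduction operation maximum which has no identity
```

```bash
python3 - <<'E'
from h import *
b=cv2.imread('pics/t0.png')
H=cv2.cvtColor(b,cv2.COLOR_BGR2HSV)
m=((H[:,:,1]<25)&(H[:,:,2]>80)&(H[:,:,2]<160)).astype(np.uint8);m[:135]=0;m[220:]=0;m[:,:140]=0;m[:,212:]=0
n,l,s,c=cv2.connectedComponentsWithStats(m);i=1+np.argmax(s[1:,4]);print(s[i])
l=(l==i)
def fit(pts): 
    Q=np.array([onz('top',*q,.014)[:2] for q in pts]);vx,vy,x,y=cv2.fitLine(Q.astype(np.float32),cv2.DIST_HUBER,0,.001,.001).ravel();return np.array([vx,vy]),np.array([x,y])
R=fit([(np.where(l[r])[0].max()+.5,r) for r in range(150,204)]);L=fit([(np.where(l[r])[0].min()-.5,r) for r in range(185,206)]);B=fit([(k,np.where(l[:,k])[0].max()+.5) for k in range(152,192)])
for n,f in zip('RLB',(R,L,B)):print(n,f,np.degrees(np.arctan2(*f[0][::-1])))
I=lambda f,g:f[1]+f[0]*np.linalg.solve(np.c_[f[0],-g[0]],g[1]-f[1])[0]
cR,cL=I(R,B),I(L,B);print('corners',cR,cL); print(pinch_z)
ax=R[0]*np.sign(R[0][0]);print('origin',(cR+cL)/2+ax*.065,'seat from tip',np.array([.515,.228])+.024*ax)
H=cv2.cvtColor(b,cv2.COLOR_BGR2HSV)
E
```

```text
[ 145  135   56   76 2993]
R (array([ 0.9997399, -0.022808 ], dtype=float32), array([0.59270406, 0.145974  ], dtype=float32)) -1.3069155
L (array([ 0.9998801 , -0.01548729], dtype=float32), array([0.5221753 , 0.31608322], dtype=float32)) -0.88739157
B (array([0.00919551, 0.99995774], dtype=float32), array([0.47190052, 0.22490999], dtype=float32)) 89.47312
corners [0.4712001  0.14874598] [0.47274598 0.31684884]
0.0187
origin [0.53695613 0.2313149 ] seat from tip [0.53899376 0.22745261]
```

```bash
cat >> h.py <<'E'
def yaw():
    q=sense()['orientation']; return np.degrees(2*np.arctan2(q[1],q[0]))
def go(x,y,z,yw=None):
    s=sense();p=s['tcp_pos'];a=np.radians(yaw());c,n=np.cos(a),np.sin(a);d=np.array([x,y,z])-p
    r=0 if yw is None else (yaw()-yw+180)%360-180
    print('t %.2f'%s['time'],'tcp',p.round(4),'yaw %.2f'%yaw(),'-> dx %.2f dy %.2f dz %.2f cm roll %.2f'%(100*(d[0]*c+d[1]*n),100*(d[0]*n-d[1]*c),-100*d[2],r),'F',s['ft_force'].round(2))
E
python3 -c "
from h import *
go(.248,-.574,.30);go(.437,-.05,.30,11.9)"
```

```text
t 0.10 tcp [ 0.2483 -0.5732  0.1948] yaw 23.42 -> dx -0.06 dy 0.06 dz -10.52 cm roll 0.00 F [0.39 0.42 0.47]
t 0.10 tcp [ 0.2483 -0.5732  0.1948] yaw 23.42 -> dx 38.11 dy -40.51 dz -10.52 cm roll 11.52 F [0.39 0.42 0.47]
```

Request:
{"method": "step_arm", "body": {
  "commands": [
    {"dx":0,"dy":0,"dz":-5},
    {"dx":0,"dy":0,"dz":-10.5},
    {"dx":3,"dy":-3,"dz":-10.5},
    {"dx":6.5,"dy":-6.5,"dz":-10.5,"roll":2},
    {"dx":10,"dy":-10,"dz":-10.5,"roll":5},
    {"dx":13.5,"dy":-14,"dz":-10.5,"roll":8},
    {"dx":17,"dy":-18,"dz":-10.5,"roll":11.5},
    {"dx":20,"dy":-21,"dz":-10.5,"roll":11.5}
  ],
  "claw": 1
}}

```text
schema error: expected keys dx, dy, dz, roll
```

```bash
python3 -c "
from h import *
go(.437,-.05,.235,11.9)"
```

```text
t 0.10 tcp [ 0.2483 -0.5732  0.1948] yaw 23.42 -> dx 38.11 dy -40.51 dz -4.02 cm roll 11.52 F [0.39 0.42 0.47]
```

Request:
{"method": "step_arm", "body": {
  "commands": [
    {"dx":0,"dy":0,"dz":-5,"roll":0},
    {"dx":0,"dy":0,"dz":-10.5,"roll":0},
    {"dx":3,"dy":-3,"dz":-10.5,"roll":0},
    {"dx":6.5,"dy":-6.5,"dz":-10.5,"roll":2},
    {"dx":10,"dy":-10,"dz":-10.5,"roll":5},
    {"dx":13.5,"dy":-14,"dz":-10.5,"roll":8},
    {"dx":17,"dy":-18,"dz":-10.5,"roll":11.5},
    {"dx":20,"dy":-21,"dz":-10.5,"roll":11.5}
  ],
  "claw": 1
}}

```text
time: 0.9
tcp_pos: [0.3484, -0.2992, 0.3003]
orientation: [0.995, 0.103, -0.0, 0.0]
ft_force: [1.3, -0.4, 0.1]
opening: 1.001
grip_force: 0.0
```

```bash
python3 -c "
from h import *
go(.437,-.05,.235,11.9)"
```

```text
t 0.90 tcp [ 0.3484 -0.2992  0.3003] yaw 11.78 -> dx 13.76 dy -22.59 dz 6.53 cm roll -0.12 F [ 1.3  -0.45  0.1 ]
```

Request:
{"method": "step_arm", "body": {
  "commands": [
    {"dx":2.3,"dy":-3.8,"dz":0,"roll":0},
    {"dx":4.6,"dy":-7.6,"dz":0,"roll":0},
    {"dx":7,"dy":-11.4,"dz":0,"roll":0},
    {"dx":9.3,"dy":-15.2,"dz":0,"roll":0},
    {"dx":11.6,"dy":-19,"dz":0,"roll":0},
    {"dx":13.8,"dy":-22.6,"dz":2,"roll":0},
    {"dx":13.8,"dy":-22.6,"dz":5,"roll":0},
    {"dx":13.8,"dy":-22.6,"dz":6.5,"roll":0}
  ]
}}

```text
time: 1.7
tcp_pos: [0.4361, -0.0505, 0.2333]
orientation: [0.994, 0.105, -0.001, -0.0]
ft_force: [0.8, -0.8, 0.6]
opening: 0.999
grip_force: 0.0
```

```bash
python3 - <<'E'
from h import *
go(.437,-.05,.153,11.9)
a=save('side','s1.png');b=save('top','t1.png')
cr=lambda im,u,v,w,h:cv2.resize(im[v:v+h,u:u+w,::-1],(400,300),interpolation=cv2.INTER_CUBIC)
cv2.imwrite('pics/c1.png',np.hstack([cr(a,220,150,120,90),cr(b,200,170,120,90)]))
E
```

```text
t 1.70 tcp [ 0.4361 -0.0505  0.2333] yaw 12.06 -> dx 0.10 dy -0.03 dz 8.03 cm roll 0.16 F [ 0.84 -0.81  0.56]
```

View pics/c1.png

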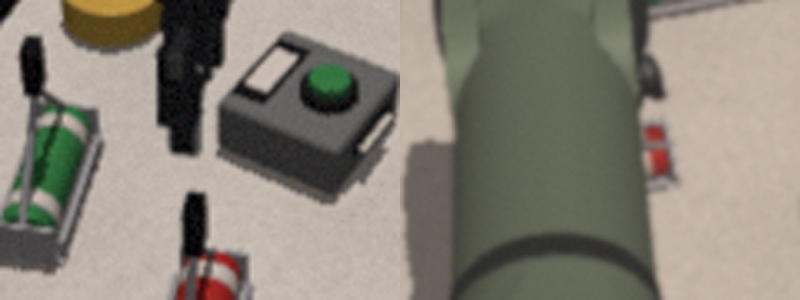

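Fingers (crop 185,150) stand right above the tab (195,200). Descending and closing.

Request:
{"method": "step_arm", "body": {
  "commands": [
    {"dx":0.2,"dy":0,"dz":1.5,"roll":0},
    {"dx":0.2,"dy":0,"dz":3,"roll":0},
    {"dx":0.2,"dy":0,"dz":4.5,"roll":0},
    {"dx":0.2,"dy":0,"dz":6,"roll":0},
    {"dx":0.2,"dy":0,"dz":7,"roll":0},
    {"dx":0.2,"dy":0,"dz":7.8,"roll":0},
    {"dx":0.2,"dy":0,"dz":8,"roll":0},
    {"dx":0.2,"dy":0,"dz":8,"roll":0}
  ]
}}

```text
time: 2.6
tcp_pos: [0.4389, -0.0513, 0.1555]
orientation: [0.995, 0.104, 0.0, -0.0]
ft_force: [-0.2, -0.2, -0.1]
opening: 1.001
grip_force: 0.0
```

Request:
{"method": "step_arm", "body": {
  "commands": [
    {"dx":0,"dy":0,"dz":0,"roll":0},
    {"dx":0,"dy":0,"dz":0,"roll":0},
    {"dx":0,"dy":0,"dz":0,"roll":0},
    {"dx":0,"dy":0,"dz":0,"roll":0},
    {"dx":0,"dy":0,"dz":0,"roll":0},
    {"dx":0,"dy":0,"dz":0,"roll":0},
    {"dx":0,"dy":0,"dz":0,"roll":0},
    {"dx":0,"dy":0,"dz":0,"roll":0}
  ],
  "claw": 0,
  "force": 50
}}

```text
time: 3.4
tcp_pos: [0.4388, -0.0512, 0.1553]
orientation: [0.995, 0.104, -0.0, -0.0]
ft_force: [-0.3, 0.5, 0.0]
opening: -0.003
grip_force: 0.0
```

The fingers shut on nothing, so I look again.

```bash
python3 - <<'E'
from h import *
a=save('side','s2.png');b=save('top','t2.png')
cv2.imwrite('pics/c2.png',cv2.resize(a[170:290,210:370,::-1],(800,600),interpolation=cv2.INTER_CUBIC))
t=sense()['tcp_pos'];print(pix('side',t),pix('side',t+[0,0,.03]))
E
```

```text
[278.70189649 218.44915018] [278.53553073 210.26589335]
```

View pics/c2.png

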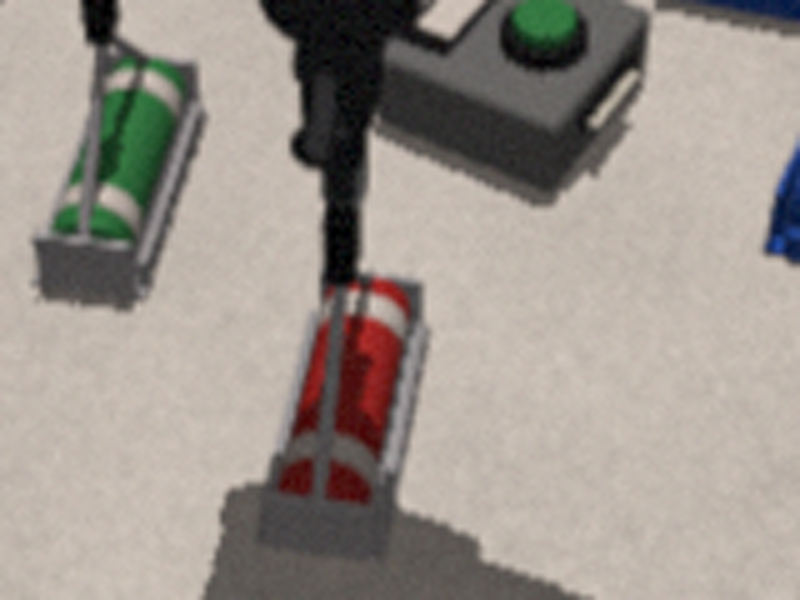

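```bash
python3 - <<'E'
from h import *
out=[]
for f,t in(('s0',None),('s1',(.4361,-.0505,.2333)),('s2',(.4388,-.0512,.1553))):
    a=cv2.imread(f'pics/{f}.png')
    g=(255*(a/255.)**.4).astype(np.uint8)
    if t is not None:
        for k in(0,.054): u=pix('side',np.array(t)+[0,0,k]); print(f,u); g[int(round(u[1])),int(round(u[0]))]=(0,0,255)
    out.append(cv2.resize(g[130:240,240:310+3],(266,400),interpolation=cv2.INTER_NEAREST))
cv2.imwrite('pics/c3.png',np.hstack(out))
print(sense()['orientation'],yaw())
E
```

```text
s1 [279.16357321 196.96545713]
s1 [278.85959388 180.32557705]
s2 [278.68579933 218.46125543]
s2 [278.38089481 203.49340021]
[ 9.94593801e-01  1.03842046e-01 -1.98169301e-06 -1.38383596e-05] 11.920911985779302
```

View pics/c3.png

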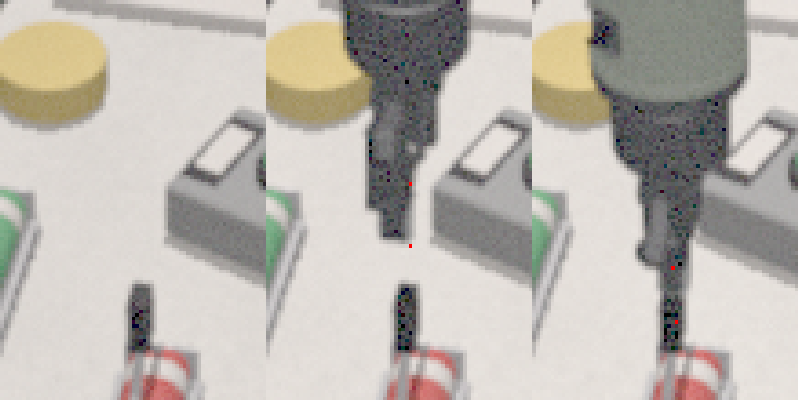

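```bash
python3 - <<'E'
from h import *
def tips(t,yw,o,dz):
    a=np.radians(yw);y=np.array([np.sin(a),-np.cos(a),0]);t=np.array(t)+[0,0,dz]
    return [pix('side',t+s*o*y).round(1) for s in(1,-1)]
for dz in(0,.013,.035,.048): print(dz,'s0',tips((.2483,-.5732,.1948),23.4,.047,dz),'s1',tips((.4361,-.0505,.2333),12,.047,dz),'s2',tips((.4388,-.0512,.1553),12,.0,dz))
out=[]
for f,(u,v) in(('s0',(375,50)),('s1',(250,140)),('s2',(250,160))):
    a=cv2.imread(f'pics/{f}.png');g=(255*(a/255.)**.4).astype(np.uint8)
    out.append(cv2.resize(g[v:v+75,u:u+50],(266,400),interpolation=cv2.INTER_NEAREST))
cv2.imwrite('pics/c4.png',np.hstack(out))
E
```

```text
0 s0 [array([395. , 104.6]), array([401.4, 121.4])] s1 [array([282.6, 183.9]), array([275.5, 210.9])] s2 [array([278.7, 218.5]), array([278.7, 218.5])]
0.013 s0 [array([395.7, 101.1]), array([402.2, 117.9])] s1 [array([282.6, 180. ]), array([275.4, 207. ])] s2 [array([278.6, 215. ]), array([278.6, 215. ])]
0.035 s0 [array([397. ,  95.1]), array([403.6, 111.7])] s1 [array([282.5, 173.3]), array([275.2, 200.3])] s2 [array([278.5, 208.9]), array([278.5, 208.9])]
0.048 s0 [array([397.7,  91.4]), array([404.4, 108. ])] s1 [array([282.4, 169.2]), array([275.1, 196.2])] s2 [array([278.4, 205.2]), array([278.4, 205.2])]
```

View pics/c4.png

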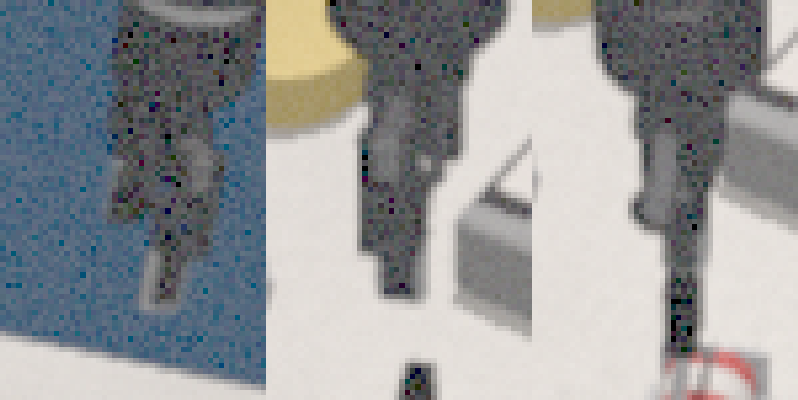

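Seen fingertips sit about 35 mm above the reported TCP: near tip at (275.5,196) in s1 against a predicted (275.4,207), and s0 agrees. So the fingers shut just above the tab. I open, then go down a further 38 mm.

Request:
{"method": "step_arm", "body": {
  "commands": [
    {"dx":0,"dy":0,"dz":0,"roll":0},
    {"dx":0,"dy":0,"dz":0,"roll":0},
    {"dx":0,"dy":0,"dz":0,"roll":0},
    {"dx":0,"dy":0,"dz":0,"roll":0},
    {"dx":0,"dy":0,"dz":0,"roll":0},
    {"dx":0,"dy":0,"dz":0,"roll":0},
    {"dx":0,"dy":0,"dz":0.5,"roll":0},
    {"dx":0,"dy":0,"dz":1,"roll":0}
  ],
  "claw": 1
}}

```text
time: 4.3
tcp_pos: [0.4388, -0.0513, 0.1449]
orientation: [0.995, 0.104, 0.0, 0.0]
ft_force: [-0.2, 0.6, 0.5]
opening: 1.002
grip_force: 0.0
```

Request:
{"method": "step_arm", "body": {
  "commands": [
    {"dx":0,"dy":0,"dz":0.4,"roll":0},
    {"dx":0,"dy":0,"dz":0.8,"roll":0},
    {"dx":0,"dy":0,"dz":1.2,"roll":0},
    {"dx":0,"dy":0,"dz":1.6,"roll":0},
    {"dx":0,"dy":0,"dz":2,"roll":0},
    {"dx":0,"dy":0,"dz":2.4,"roll":0},
    {"dx":0,"dy":0,"dz":2.7,"roll":0},
    {"dx":0,"dy":0,"dz":2.7,"roll":0}
  ]
}}

```text
time: 5.1
tcp_pos: [0.4386, -0.0512, 0.1179]
orientation: [0.995, 0.104, -0.0, -0.0]
ft_force: [-1.1, 0.5, -0.3]
opening: 1.002
grip_force: 0.0
```

```bash
python3 - <<'E'
from h import *
go(.4388,-.0512,.1173,11.9)
a=save('side','s3.png');g=(255*(a[:,:,::-1]/255.)**.4).astype(np.uint8)
cv2.imwrite('pics/c5.png',cv2.resize(g[160:250,220:340],(800,600),interpolation=cv2.INTER_NEAREST))
E
```

```text
t 5.10 tcp [ 0.4386 -0.0512  0.1179] yaw 11.93 -> dx 0.02 dy 0.00 dz 0.06 cm roll 0.03 F [-1.13  0.54 -0.32]
```

View pics/c5.png

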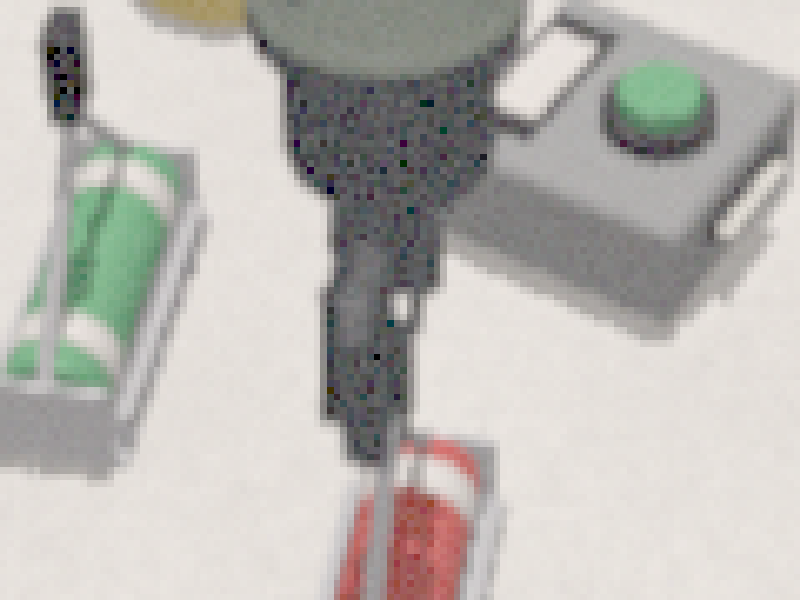

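The near finger (crop 370,440) is now in front of the tab and straddles it with no contact force. Closing.

Request:
{"method": "step_arm", "body": {
  "commands": [
    {"dx":0,"dy":0,"dz":0,"roll":0},
    {"dx":0,"dy":0,"dz":0,"roll":0},
    {"dx":0,"dy":0,"dz":0,"roll":0},
    {"dx":0,"dy":0,"dz":0,"roll":0},
    {"dx":0,"dy":0,"dz":0,"roll":0},
    {"dx":0,"dy":0,"dz":0,"roll":0},
    {"dx":0,"dy":0,"dz":0,"roll":0},
    {"dx":0,"dy":0,"dz":0,"roll":0}
  ],
  "claw": 0,
  "force": 50
}}

```text
time: 5.95
tcp_pos: [0.4388, -0.051, 0.1184]
orientation: [0.995, 0.104, 0.0, -0.0]
ft_force: [-1.8, 5.0, 5.6]
opening: 0.3
grip_force: 50.0
```

Request:
{"method": "step_arm", "body": {
  "commands": [
    {"dx":0,"dy":0,"dz":-0.5,"roll":0},
    {"dx":0,"dy":0,"dz":-1.5,"roll":0},
    {"dx":0,"dy":0,"dz":-3,"roll":0},
    {"dx":0,"dy":0,"dz":-5,"roll":0},
    {"dx":0,"dy":0,"dz":-7.5,"roll":0},
    {"dx":0,"dy":0,"dz":-10,"roll":0},
    {"dx":0,"dy":0,"dz":-12,"roll":0},
    {"dx":0,"dy":0,"dz":-13,"roll":0}
  ]
}}

```text
time: 6.75
tcp_pos: [0.4391, -0.0515, 0.2503]
orientation: [0.995, 0.104, 0.001, 0.0]
ft_force: [-0.8, -1.0, -5.8]
opening: 0.293
grip_force: 49.7
```

```bash
python3 -c "
from h import *
go(.455,.23,.2484,-1)"
```

```text
t 6.75 tcp [ 0.4391 -0.0515  0.2503] yaw 11.90 -> dx 7.36 dy -27.22 dz 0.19 cm roll 12.90 F [-0.79 -0.99 -5.85]
```

Request:
{"method": "step_arm", "body": {
  "commands": [
    {"dx":0.2,"dy":-0.8,"dz":0,"roll":0.5},
    {"dx":0.6,"dy":-2.2,"dz":0,"roll":1},
    {"dx":1.1,"dy":-4.2,"dz":0,"roll":2},
    {"dx":1.7,"dy":-6.4,"dz":0,"roll":3},
    {"dx":2.3,"dy":-8.6,"dz":0,"roll":4},
    {"dx":2.9,"dy":-10.8,"dz":0,"roll":5},
    {"dx":3.5,"dy":-13,"dz":0,"roll":6},
    {"dx":4.1,"dy":-15.2,"dz":0,"roll":7}
  ]
}}

```text
time: 7.55
tcp_pos: [0.4467, 0.1072, 0.2472]
orientation: [0.999, 0.042, -0.001, 0.0]
ft_force: [0.1, 0.5, -6.5]
opening: 0.292
grip_force: 49.8
```

```bash
python3 -c "
from h import *
go(.455,.23,.2504,-1)"
```

```text
t 7.55 tcp [0.4467 0.1072 0.2472] yaw 4.87 -> dx 1.87 dy -12.16 dz -0.32 cm roll 5.87 F [ 0.15  0.51 -6.48]
```

Request:
{"method": "step_arm", "body": {
  "commands": [
    {"dx":0.4,"dy":-2.2,"dz":0,"roll":1},
    {"dx":0.8,"dy":-4.6,"dz":0,"roll":2},
    {"dx":1.2,"dy":-7,"dz":0,"roll":3.5},
    {"dx":1.5,"dy":-9,"dz":0,"roll":4.5},
    {"dx":1.7,"dy":-10.6,"dz":0,"roll":5.4},
    {"dx":1.8,"dy":-11.6,"dz":0,"roll":5.9},
    {"dx":1.8,"dy":-12.2,"dz":0,"roll":5.9},
    {"dx":1.8,"dy":-12.2,"dz":0,"roll":5.9}
  ]
}}

```text
time: 8.35
tcp_pos: [0.4545, 0.2294, 0.2478]
orientation: [1.0, -0.008, -0.0, 0.0]
ft_force: [-0.1, -0.8, -5.5]
opening: 0.299
grip_force: 49.9
```

```bash
python3 - <<'E'
from h import *
go(.538,.23,.2484,-1)
a=save('side','s4.png');b=save('top','t4.png');out=[]
for im,(u,v) in((a,(90,200)),(b,(110,90))):
    g=(255*(im[:,:,::-1]/255.)**.6).astype(np.uint8);out.append(cv2.resize(g[v:v+150,u:u+100],(400,600),interpolation=cv2.INTER_CUBIC))
cv2.imwrite('pics/c6.png',np.hstack(out))
E
```

```text
t 8.35 tcp [0.4545 0.2294 0.2478] yaw -0.92 -> dx 8.35 dy -0.19 dz -0.06 cm roll 0.08 F [-0.07 -0.83 -5.54]
```

View pics/c6.png

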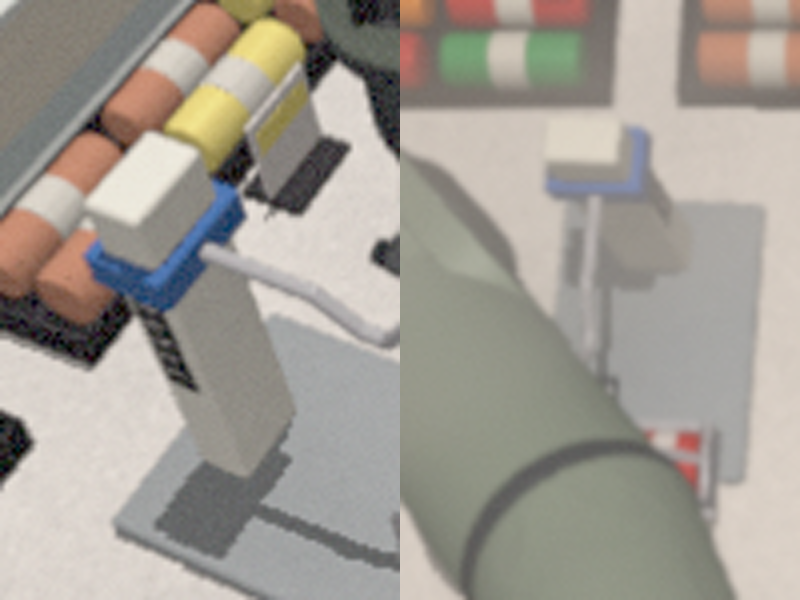

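Request:
{"method": "step_arm", "body": {
  "commands": [
    {"dx":0.5,"dy":-0.2,"dz":0,"roll":0},
    {"dx":1.6,"dy":-0.25,"dz":0,"roll":0},
    {"dx":3,"dy":-0.25,"dz":0,"roll":0},
    {"dx":4.6,"dy":-0.25,"dz":0,"roll":0},
    {"dx":6.2,"dy":-0.25,"dz":0,"roll":0},
    {"dx":7.5,"dy":-0.25,"dz":0,"roll":0},
    {"dx":8.2,"dy":-0.25,"dz":0,"roll":0},
    {"dx":8.4,"dy":-0.25,"dz":0,"roll":0}
  ]
}}

```text
time: 9.25
tcp_pos: [0.5398, 0.2297, 0.2479]
orientation: [1.0, -0.009, -0.0, 0.0]
ft_force: [-1.5, -0.1, -6.0]
opening: 0.294
grip_force: 49.9
```

```bash
python3 - <<'E'
from h import *
go(.539,.2305,.2478,-1)
a=save('side','s5.png');b=save('top','t5.png')
H=cv2.cvtColor(a[:,:,::-1].copy(),cv2.COLOR_BGR2HSV)
for f in('side',):
    m=(cv2.inRange(H,(0,130,50),(9,255,255))|cv2.inRange(H,(170,130,50),(179,255,255)));m[:200]=0;m[:,:130]=0
    n,l,s,c=cv2.connectedComponentsWithStats(m)
    for i in range(1,n):
        if s[i,4]>30: print(s[i],c[i].round(1))
z=.1294
print([pix('side',(.538+x,.2305+y,z+h)).round(1) for x,y,h in((0,0,.029),(0,.075,.054),(0,-.075,.054),(0,0,.126),(0,0,.145))])
E
```

```text
t 9.25 tcp [0.5398 0.2297 0.2479] yaw -1.03 -> dx -0.08 dy -0.08 dz 0.01 cm roll -0.03 F [-1.46 -0.09 -5.96]
[130 219   6  12  41] [131.6 224. ]
[197 263  15  13  73] [206.  267.9]
[172 272  34  41 687] [188.2 290.9]
[158 308   7  10  43] [161.4 312.6]
[167 310  15  15 134] [173.5 317.1]
[array([187.1, 293.4]), array([165.9, 316. ]), array([202.5, 260.8]), array([179.1, 266.8]), array([177.4, 261.1])]
```

Request:
{"method": "step_arm", "body": {
  "commands": [
    {"dx":-0.1,"dy":-0.1,"dz":0.4,"roll":0},
    {"dx":-0.1,"dy":-0.1,"dz":1,"roll":0},
    {"dx":-0.1,"dy":-0.1,"dz":1.6,"roll":0},
    {"dx":-0.1,"dy":-0.1,"dz":2.2,"roll":0},
    {"dx":-0.1,"dy":-0.1,"dz":2.8,"roll":0},
    {"dx":-0.1,"dy":-0.1,"dz":3.4,"roll":0},
    {"dx":-0.1,"dy":-0.1,"dz":3.8,"roll":0},
    {"dx":-0.1,"dy":-0.1,"dz":4,"roll":0}
  ]
}}

```text
time: 10.15
tcp_pos: [0.5379, 0.231, 0.2078]
orientation: [1.0, -0.009, -0.0, 0.0]
ft_force: [-0.4, -1.3, -5.0]
opening: 0.297
grip_force: 49.9
```

Request:
{"method": "step_arm", "body": {
  "commands": [
    {"dx":0,"dy":0,"dz":0.2,"roll":0},
    {"dx":0,"dy":0,"dz":0.4,"roll":0},
    {"dx":0,"dy":0,"dz":0.6,"roll":0},
    {"dx":0,"dy":0,"dz":0.8,"roll":0},
    {"dx":0,"dy":0,"dz":1,"roll":0},
    {"dx":0,"dy":0,"dz":1.2,"roll":0},
    {"dx":0,"dy":0,"dz":1.4,"roll":0},
    {"dx":0,"dy":0,"dz":1.5,"roll":0}
  ]
}}

```text
time: 10.95
tcp_pos: [0.5381, 0.2313, 0.1932]
orientation: [1.0, -0.008, 0.0, -0.0]
ft_force: [0.5, 0.8, -3.7]
opening: 0.296
grip_force: 50.1
```

```bash
python3 - <<'E'
from h import *
s=sense();print(s['ft_force'],s['wrist_torque'],s['tcp_pos'])
a=save('side','s6.png');b=save('top','t6.png');out=[]
for im,(u,v,w,h) in((a,(100,220,133,100)),(b,(100,100,133,100))):
    g=(255*(im[:,:,::-1]/255.)**.6).astype(np.uint8);out.append(cv2.resize(g[v:v+h,u:u+w],(400,300),interpolation=cv2.INTER_CUBIC))
cv2.imwrite('pics/c7.png',cv2.resize((255*(a[225:330,110:250,::-1]/255.)**.5).astype(np.uint8),(800,600),interpolation=cv2.INTER_CUBIC))
E
```

```text
[ 0.54838439  0.79058762 -3.72759487] [ 0.20285854 -0.01274785 -0.06125743] [0.53805566 0.23126052 0.19323587]
```

Request:
{"method": "step_arm", "body": {
  "commands": [
    {"dx":0,"dy":0,"dz":0.1,"roll":0},
    {"dx":0,"dy":0,"dz":0.2,"roll":0},
    {"dx":0,"dy":0,"dz":0.3,"roll":0},
    {"dx":0,"dy":0,"dz":0.4,"roll":0},
    {"dx":0,"dy":0,"dz":0.5,"roll":0},
    {"dx":0,"dy":0,"dz":0.6,"roll":0},
    {"dx":0,"dy":0,"dz":0.6,"roll":0},
    {"dx":0,"dy":0,"dz":0.6,"roll":0}
  ]
}}

```text
time: 11.85
tcp_pos: [0.538, 0.2312, 0.1874]
orientation: [1.0, -0.009, 0.0, -0.0]
ft_force: [1.2, 1.9, -0.9]
opening: 0.291
grip_force: 50.4
```

```bash
cat > ft.py <<'E'
from h import *
F=[]
for i in range(5):
    s=sense();F.append(s['ft_force']);capture('side')
print(s['time'],np.mean(F,0).round(2),np.std(F,0).round(2),s['tcp_pos'].round(4))
E
python3 ft.py
```

```text
12.05 [ 0.91  2.08 -1.3 ] [0.55 0.15 0.44] [0.538  0.2311 0.1874]
```

Fy of +2 N means the hook bears on the +y bar, slightly off the eye. I shift +y a little before continuing.

Request:
{"method": "step_arm", "body": {
  "commands": [
    {"dx":0,"dy":-0.05,"dz":0,"roll":0},
    {"dx":0,"dy":-0.1,"dz":0,"roll":0},
    {"dx":0,"dy":-0.15,"dz":0,"roll":0},
    {"dx":0,"dy":-0.2,"dz":0,"roll":0},
    {"dx":0,"dy":-0.2,"dz":0,"roll":0},
    {"dx":0,"dy":-0.2,"dz":0,"roll":0},
    {"dx":0,"dy":-0.2,"dz":0,"roll":0},
    {"dx":0,"dy":-0.2,"dz":0,"roll":0}
  ]
}}

```text
time: 12.9
tcp_pos: [0.538, 0.233, 0.1873]
orientation: [1.0, -0.009, -0.0, 0.0]
ft_force: [0.4, -0.3, -3.1]
opening: 0.294
grip_force: 50.3
```

```bash
python3 ft.py
```

```text
13.1 [ 0.91 -0.41 -2.37] [0.34 0.44 0.46] [0.538  0.233  0.1873]
```

Request:
{"method": "step_arm", "body": {
  "commands": [
    {"dx":0,"dy":0,"dz":0.15,"roll":0},
    {"dx":0,"dy":0,"dz":0.3,"roll":0},
    {"dx":0,"dy":0,"dz":0.45,"roll":0},
    {"dx":0,"dy":0,"dz":0.55,"roll":0},
    {"dx":0,"dy":0,"dz":0.65,"roll":0},
    {"dx":0,"dy":0,"dz":0.75,"roll":0},
    {"dx":0,"dy":0,"dz":0.75,"roll":0},
    {"dx":0,"dy":0,"dz":0.75,"roll":0}
  ]
}}

```text
time: 13.95
tcp_pos: [0.538, 0.2331, 0.1798]
orientation: [1.0, -0.009, -0.0, 0.0]
ft_force: [0.4, -1.8, -0.1]
opening: 0.292
grip_force: 50.6
```

```bash
python3 ft.py
```

```text
14.15 [ 0.14 -1.69 -0.14] [0.26 0.26 0.3 ] [0.5381 0.2331 0.1799]
```

Request:
{"method": "step_arm", "body": {
  "commands": [
    {"dx":0,"dy":0.05,"dz":0,"roll":0},
    {"dx":0,"dy":0.1,"dz":0,"roll":0},
    {"dx":0,"dy":0.1,"dz":0,"roll":0},
    {"dx":0,"dy":0.1,"dz":0,"roll":0},
    {"dx":0,"dy":0.1,"dz":0,"roll":0},
    {"dx":0,"dy":0.1,"dz":0,"roll":0},
    {"dx":0,"dy":0.1,"dz":0,"roll":0},
    {"dx":0,"dy":0.1,"dz":0,"roll":0}
  ]
}}

```text
time: 15.0
tcp_pos: [0.538, 0.2327, 0.1799]
orientation: [1.0, -0.008, 0.0, -0.0]
ft_force: [1.4, 5.2, 0.3]
opening: 0.292
grip_force: 50.6
```

```bash
python3 ft.py;  python3 - <<'E'
from h import *
a=save('side','s6.png');b=save('top','t6.png')
cv2.imwrite('pics/c7.png',cv2.resize((255*(a[225:330,110:250,::-1]/255.)**.5).astype(np.uint8),(800,600),interpolation=cv2.INTER_CUBIC))
E
```

```text
15.2 [ 0.49  5.37 -0.38] [0.68 0.56 0.45] [0.5381 0.2326 0.1799]
```

View pics/c7.png

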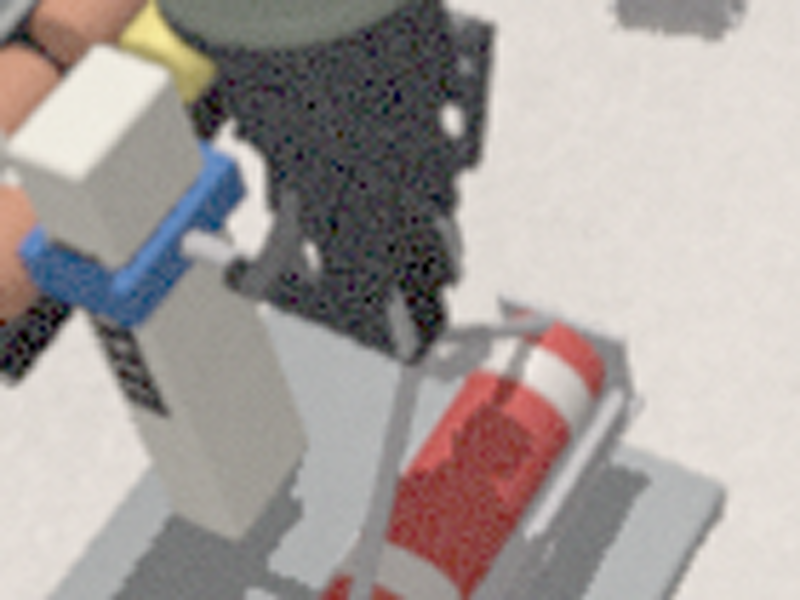

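The hook's tip (crop 460,355) shows through the triangle right below the peak. Relieving the side force before release.

Request:
{"method": "step_arm", "body": {
  "commands": [
    {"dx":0,"dy":-0.03,"dz":0,"roll":0},
    {"dx":0,"dy":-0.06,"dz":0,"roll":0},
    {"dx":0,"dy":-0.06,"dz":0,"roll":0},
    {"dx":0,"dy":-0.06,"dz":0,"roll":0},
    {"dx":0,"dy":-0.06,"dz":0,"roll":0},
    {"dx":0,"dy":-0.06,"dz":0,"roll":0},
    {"dx":0,"dy":-0.06,"dz":0,"roll":0},
    {"dx":0,"dy":-0.06,"dz":0,"roll":0}
  ]
}}

```text
time: 16.15
tcp_pos: [0.5381, 0.2327, 0.1798]
orientation: [1.0, -0.009, -0.0, -0.0]
ft_force: [0.2, 3.4, -0.7]
opening: 0.293
grip_force: 50.6
```

```bash
python3 ft.py
```

```text
16.35 [ 0.39  3.85 -0.15] [0.49 0.36 0.58] [0.5381 0.2327 0.1798]
```

Request:
{"method": "step_arm", "body": {
  "commands": [
    {"dx":0,"dy":-0.03,"dz":0,"roll":0},
    {"dx":0,"dy":-0.03,"dz":0,"roll":0},
    {"dx":0,"dy":-0.03,"dz":0,"roll":0},
    {"dx":0,"dy":-0.03,"dz":0,"roll":0},
    {"dx":0,"dy":-0.03,"dz":0,"roll":0},
    {"dx":0,"dy":-0.03,"dz":0,"roll":0},
    {"dx":0,"dy":-0.03,"dz":0,"roll":0},
    {"dx":0,"dy":-0.03,"dz":0,"roll":0}
  ]
}}

```text
time: 17.2
tcp_pos: [0.538, 0.2329, 0.1798]
orientation: [1.0, -0.009, -0.0, 0.0]
ft_force: [1.6, 1.1, -0.4]
opening: 0.298
grip_force: 50.6
```

```bash
python3 ft.py
```

```text
17.4 [ 0.71  1.31 -0.21] [0.5  0.31 0.35] [0.538  0.2329 0.1798]
```

Request:
{"method": "step_arm", "body": {
  "commands": [
    {"dx":0,"dy":-0.02,"dz":0,"roll":0},
    {"dx":0,"dy":-0.02,"dz":0,"roll":0},
    {"dx":0,"dy":-0.02,"dz":0,"roll":0},
    {"dx":0,"dy":-0.02,"dz":0,"roll":0},
    {"dx":0,"dy":-0.02,"dz":0,"roll":0},
    {"dx":0,"dy":-0.02,"dz":0,"roll":0},
    {"dx":0,"dy":-0.02,"dz":0,"roll":0},
    {"dx":0,"dy":-0.02,"dz":0,"roll":0}
  ],
  "claw": 0,
  "force": 20
}}

```text
time: 18.25
tcp_pos: [0.538, 0.2331, 0.1798]
orientation: [1.0, -0.009, -0.0, 0.0]
ft_force: [0.2, -2.2, 0.2]
opening: 0.295
grip_force: 50.6
```

Request:
{"method": "step_arm", "body": {
  "commands": [
    {"dx":0,"dy":0,"dz":0,"roll":0},
    {"dx":0,"dy":0,"dz":0,"roll":0},
    {"dx":0,"dy":0,"dz":0,"roll":0},
    {"dx":0,"dy":0,"dz":0,"roll":0},
    {"dx":0,"dy":0,"dz":0,"roll":0},
    {"dx":0,"dy":0,"dz":0,"roll":0},
    {"dx":0,"dy":0,"dz":0,"roll":0},
    {"dx":0,"dy":0,"dz":0,"roll":0}
  ],
  "claw": 0.7
}}

```text
time: 19.05
tcp_pos: [0.538, 0.2332, 0.1798]
orientation: [1.0, -0.009, -0.0, -0.0]
ft_force: [0.7, 0.3, 0.3]
opening: 0.702
grip_force: 0.0
```

Request:
{"method": "step_arm", "body": {
  "commands": [
    {"dx":0,"dy":0,"dz":-0.5,"roll":0},
    {"dx":0,"dy":0,"dz":-1.2,"roll":0},
    {"dx":0,"dy":0,"dz":-2.2,"roll":0},
    {"dx":0,"dy":0,"dz":-3.5,"roll":0},
    {"dx":0,"dy":0,"dz":-5,"roll":0},
    {"dx":0,"dy":0,"dz":-7,"roll":0},
    {"dx":0,"dy":0,"dz":-9,"roll":0},
    {"dx":0,"dy":0,"dz":-10,"roll":0}
  ]
}}

```text
time: 19.85
tcp_pos: [0.5385, 0.2336, 0.2824]
orientation: [1.0, -0.009, 0.001, -0.001]
ft_force: [-0.5, -0.2, -0.4]
opening: 0.698
grip_force: 0.0
```

```bash
cat > hang.py <<'E'
from h import *
import time
for i in range(4):
    a=capture('side') 
    H=cv2.cvtColor(a[:,:,::-1].copy(),cv2.COLOR_BGR2HSV)
    m=(cv2.inRange(H,(0,130,50),(9,255,255))|cv2.inRange(H,(170,130,50),(179,255,255)));m[:200]=0;m[:,:130]=0;m[340:]=0;m[:,260:]=0
    n,l,s,c=cv2.connectedComponentsWithStats(m);i=1+np.argmax(s[1:,4]);print(s[i],c[i].round(2))
E
python3 hang.py; python3 -c "
from h import *
go(.425,-.336,.28)"
```

```text
[178 290  31  41 711] [192.8  308.43]
[178 290  32  41 712] [192.83 308.51]
[178 290  32  41 714] [192.79 308.48]
[178 291  32  40 711] [192.82 308.43]
t 20.05 tcp [0.5379 0.233  0.2794] yaw -0.98 -> dx -10.31 dy 57.09 dz -0.06 cm roll 0.00 F [-0.19 -0.09 -0.04]
```

The cradle hangs still (red blob steady at 192.8,308.5). Moving to the printer with the gripper closing.

Request:
{"method": "step_arm", "body": {
  "commands": [
    {"dx":-0.5,"dy":1.5,"dz":0,"roll":0},
    {"dx":-1.2,"dy":5,"dz":0,"roll":0},
    {"dx":-2,"dy":9,"dz":0,"roll":0},
    {"dx":-2.8,"dy":13,"dz":0,"roll":0},
    {"dx":-3.6,"dy":17,"dz":0,"roll":0},
    {"dx":-4.4,"dy":21,"dz":0,"roll":0},
    {"dx":-5.2,"dy":25,"dz":0,"roll":0},
    {"dx":-6,"dy":29,"dz":0,"roll":0}
  ],
  "claw": 0
}}

```text
time: 20.85
tcp_pos: [0.4716, -0.0578, 0.2792]
orientation: [1.0, -0.009, -0.0, 0.0]
ft_force: [0.7, -0.1, 0.7]
opening: 0.001
grip_force: 0.0
```

Request:
{"method": "step_arm", "body": {
  "commands": [
    {"dx":-0.6,"dy":4,"dz":0,"roll":0},
    {"dx":-1.2,"dy":8,"dz":0,"roll":0},
    {"dx":-1.8,"dy":12,"dz":0,"roll":0},
    {"dx":-2.4,"dy":16,"dz":0,"roll":0},
    {"dx":-3,"dy":20,"dz":0,"roll":0},
    {"dx":-3.6,"dy":24,"dz":0,"roll":0},
    {"dx":-4.2,"dy":27,"dz":0,"roll":0},
    {"dx":-4.3,"dy":28,"dz":0,"roll":0}
  ]
}}

```text
time: 21.65
tcp_pos: [0.4229, -0.3381, 0.2787]
orientation: [1.0, -0.011, -0.001, -0.0]
ft_force: [-0.1, 0.8, -0.3]
opening: -0.002
grip_force: 0.0
```

```bash
python3 hang.py; python3 -c "
from h import *
go(.425,-.336,.06)"
```

```text
[177 290  33  41 717] [192.79 308.5 ]
[177 290  33  41 717] [192.82 308.45]
[177 291  33  39 715] [192.77 308.52]
[177 290  33  40 716] [192.82 308.48]
t 21.85 tcp [ 0.4253 -0.3339  0.2794] yaw -0.94 -> dx -0.02 dy 0.21 dz 21.94 cm roll 0.00 F [-0.18 -0.73  0.42]
```

Request:
{"method": "step_arm", "body": {
  "commands": [
    {"dx":0,"dy":0.2,"dz":2,"roll":0},
    {"dx":0,"dy":0.2,"dz":6,"roll":0},
    {"dx":0,"dy":0.2,"dz":10,"roll":0},
    {"dx":0,"dy":0.2,"dz":14,"roll":0},
    {"dx":0,"dy":0.2,"dz":17.5,"roll":0},
    {"dx":0,"dy":0.2,"dz":20,"roll":0},
    {"dx":0,"dy":0.2,"dz":21.5,"roll":0},
    {"dx":0,"dy":0.2,"dz":22,"roll":0}
  ]
}}

```text
time: 22.65
tcp_pos: [0.4251, -0.335, 0.0585]
orientation: [1.0, -0.008, -0.001, -0.001]
ft_force: [-0.1, 0.1, -0.1]
opening: -0.0
grip_force: 0.0
```

Request:
{"method": "step_arm", "body": {
  "commands": [
    {"dx":0,"dy":0,"dz":0.2,"roll":0},
    {"dx":0,"dy":0,"dz":0.4,"roll":0},
    {"dx":0,"dy":0,"dz":0.6,"roll":0},
    {"dx":0,"dy":0,"dz":0.8,"roll":0},
    {"dx":0,"dy":0,"dz":1,"roll":0},
    {"dx":0,"dy":0,"dz":1.2,"roll":0},
    {"dx":0,"dy":0,"dz":1.4,"roll":0},
    {"dx":0,"dy":0,"dz":1.5,"roll":0}
  ]
}}

```text
time: 23.45
tcp_pos: [0.4253, -0.337, 0.0446]
orientation: [1.0, -0.009, -0.0, -0.0]
ft_force: [-1.1, 0.6, 2.6]
opening: -0.001
grip_force: 0.9
```

```bash
python3 hang.py; python3 ft.py
```

```text
[177 290  33  40 717] [192.82 308.51]
[177 290  33  41 715] [192.78 308.45]
[177 291  33  40 715] [192.77 308.48]
[177 291  33  40 718] [192.82 308.53]
23.85 [-0.28 -0.19  1.84] [0.44 0.59 0.41] [ 0.4253 -0.337   0.0449]
```

Request:
{"method": "step_arm", "body": {
  "commands": [
    {"dx":0,"dy":0,"dz":0.1,"roll":0},
    {"dx":0,"dy":0,"dz":0.2,"roll":0},
    {"dx":0,"dy":0,"dz":0.3,"roll":0},
    {"dx":0,"dy":0,"dz":0.4,"roll":0},
    {"dx":0,"dy":0,"dz":0.5,"roll":0},
    {"dx":0,"dy":0,"dz":0.6,"roll":0},
    {"dx":0,"dy":0,"dz":0.6,"roll":0},
    {"dx":0,"dy":0,"dz":0.6,"roll":0}
  ]
}}

```text
time: 24.7
tcp_pos: [0.4254, -0.3371, 0.0397]
orientation: [1.0, -0.009, 0.0, 0.0]
ft_force: [-4.3, 3.6, 24.1]
opening: -0.001
grip_force: 12.1
```

The button is on its stop (24 N). Retreating.

Request:
{"method": "step_arm", "body": {
  "commands": [
    {"dx":0,"dy":0,"dz":0,"roll":0},
    {"dx":0,"dy":0,"dz":-0.4,"roll":0},
    {"dx":0,"dy":0,"dz":-1,"roll":0},
    {"dx":0,"dy":0,"dz":-2,"roll":0},
    {"dx":0,"dy":0,"dz":-4,"roll":0},
    {"dx":0,"dy":0,"dz":-7,"roll":0},
    {"dx":0,"dy":0,"dz":-9,"roll":0},
    {"dx":0,"dy":0,"dz":-10,"roll":0}
  ]
}}

```text
time: 25.5
tcp_pos: [0.4258, -0.3373, 0.1409]
orientation: [1.0, -0.009, 0.001, 0.001]
ft_force: [-0.2, 0.3, -0.4]
opening: -0.001
grip_force: 0.0
```

```bash
python3 hang.py; python3 ft.py; python3 - <<'E'
from h import *
a=capture('side').astype(int);s=cv2.imread('pics/s0.png')[:,:,::-1].astype(int)
d=(abs(a-s).max(2)>60)
for n,(u,v,w,h) in dict(green=(215,160,38,70),cheese=(235,135,37,30),tag=(150,210,30,45)).items(): print(n,d[v:v+h,u:u+w].sum())
print(hand_in())
E
```

```text
[177 290  32  41 716] [192.76 308.51]
[177 290  33  40 716] [192.83 308.43]
[177 290  33  41 716] [192.79 308.53]
[177 290  33  41 716] [192.76 308.52]
25.9 [ 0.12 -0.29 -0.27] [0.52 0.35 0.54] [ 0.4249 -0.3366  0.1379]
green 0
cheese 0
tag 4
the job is handed in; nothing more can be done
None
```

The red salami's cradle hangs still on the scale hook, the green button was then pressed to its stop (24 N), a final image check showed no change around the green cradle, cheese or tag, and the job was handed in at about 26 s.

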